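Prise open the showcase with the wax cast

ROBOT

A 7-joint arm with a two-finger parallel gripper is mounted at the origin on the work surface. World frame = base frame: x ahead of the robot, y to its left, z up, the work surface at z = 0. Lengths are in mm, angles in rad, forces in N, time in s.
With the tool pointing down it reaches from about 400 to 850 mm from the base axis. Payload 10.4 kg.
Tool frame: the origin (TCP) lies midway between the tips of the shut fingers; the grasp point (between the pads) lies 19 mm behind it; z points along the fingers, y is the direction in which the jaws open and shut (so a half turn about z gives the same grasp; the last joint's range is limited). The gripper opens to 87 mm and grips with 3 to 60 N. Pads are 19 mm wide; open, the fingers measure 117 mm over their backs; the gripper's body (75 mm by 190 mm) begins 51 mm behind the grasp point.
Start: joints at [1.16, 0.332, -0.065, 1.46, 0.022, 1.35, -0.088], TCP at [236.369, -578.604, 222.576] pointing down, gripper open.
Joint ranges: [-2.6, 2.6], [-0.5, 2.12], [-1.47, 1.34], [0.16, 2.42], [-1.27, 4.41], [0.06, 2.06], [-2.6, 2.6]. Speed limits (rad/s): [2.22, 2.22, 2.79, 2.79, 3.14, 3.14, 3.14].

INTERFACE

Orientations are given as a unit quaternion [w, x, y, z].
In Python, from cell import manip gives the robot as it stands.
- The arm moves only by the tool jog_arm, never from a script. Its argument "plan" is text: rows parted by semicolons, each of 5 numbers parted by spaces: the gripper command: -1 is fully open, 1 is shut, values between are in proportion, then the shift along the tool's x, y, z in m, then the turn about the tool's z in rad. In form: gripper tx ty tz spin; .... A call has 1 to 20 rows; each row is the pose to reach, as a shift and turn from the pose commanded when the call began, along the tool's axes at that moment; what a row does not reach only later rows make up. A row lasts 1/10 s, in which the tool goes at most 50 mm and 8.59 degrees, less where a joint would pass 70% of its speed; a pose out of reach is approached as far as the arm can. A call with a gripper value outside its range is refused whole. The fingers move at their own pace and stop on an object; "force" is the grip in N (left out, the last holds). Time passes only in rows, so rows that repeat a pose let the fingers close. It gives the time, the measured TCP pose, the force and the opening at its end, in the units of the state.
- manip.read_state(): the state, without advancing time (a new reading comes with each control period).
- manip.get_image(name): name is "scene" or "top"; returns the picture (400x640x3 uint8, red, green, blue); there is no depth.
- manip.camera_info(name): a dict with "vfov" (degrees; the focal length in pixels is half the picture's height over the tangent of half this angle, whatever the lens; pixels are square), "cx", "cy" (the principal point, pixels), "R" (3x3) and "t" (3): a world point X has camera coordinates R X + t. Camera axes: x right, y down, z forward; pixel columns grow to the right and rows downward; lengths in mm; the calibration is good to about 2 mm. A picture is of the moment at which its call begins. camera_info takes no time and is no camera call.
- manip.hand_in(): hands the job in, once; it reports no verdict.
Trained networks look in the newest picture that a camera, given by its name, has taken for a name from the list of things; names that differ only in an ending like _2 or _b are one class to them, and where a whole thing is asked for, a point or a joint stands for the part that bears it (a point fixed in the world has none). Each returns a list of dicts, best first, with "p" (0 to 1); they miss things now and then, are a little off and sometimes report something else, mostly with a low value. They report only what shows in the picture. A call takes as long as a camera call. They do not tell look-alikes from the thing itself.
- manip.spot_in(camera, query): "location" ([column, row] in pixels, amid what is visible of it).
The state is a dict: "t": time; "q": joint angles; "dq": joint speeds; "effort": joint torques, N m; "position": TCP position; "orientation": TCP orientation; "force": force on the tool from outside, world axes, zero at the start; "moment": the same for the moment, N m; "grip_width": finger opening in mm.
Only numpy, scipy, OpenCV 4.12 (cv2) and the standard library are available. Lean on these libraries where they do the work, as an engineer would, in place of code of your own. Each camera call takes 0.05 s, during which the arm holds its last target.

TASK

Use the pry bar to lever loose the snapped-on lid of the small showcase that holds the ochre wax cast: slip the blade under the lid's black front tab and lever on the ledge below it until the lid springs up off its two catches, without touching that lid with the gripper. Leave the lid resting loose on its showcase and the showcase with the lighter shut, and lay the pry bar back down flat on the table or its grey mat.

Things in the scene. Friction and masses are not known exactly. Their poses are not given: they have to be found in the camera images.
- wax_lid: Lid of the case with the lumpy ochre wax cast: clear plate 104 x 106 x 3 mm, black front tab 49 mm long, 60 wide, 3 thick. Origin: middle of the tab's front edge, underside, 91 mm above table when shut; x level into the case, away from the robot, z up. Front wall at x = 45 mm. Sprung catches by its sides, x = 43 to 77 mm, up to 106 mm high. Freed, it stays up, front edge about 18 mm higher.
- wax_ledge (a point): Middle of the front top edge of the fixed white ledge (70 mm wide, 14 thick) below the wax lid's tab: the fulcrum. x into the case, z up. Ledge top is 77 mm above the table, 14 mm below the shut tab; the tab's front edge is at x = 10 mm, the front wall at x = 55 mm. No tall things in front of it. The lid frees once the tab at x = 47 mm is raised about 9 mm, with 6 to 15 N.
- lighter_lid: Lid of the other showcase, which holds a grey lighter; otherwise the same shape, size and axes as wax_lid. To be left shut.
- pry_bar: Pry bar lying on a grey mat 3 mm thick (220 x 110 mm). Wooden handle 90 x 20 x 20 mm, flat steel blade 85 mm long, 20 wide, 5 thick. Origin: under the middle of the handle, on its underside; x along the bar towards the blade, z up. Handle x = -45 to 45 mm, z = 0 to 20 mm; blade x = 45 to 130 mm, z = 7.5 to 12.5 mm. 0.08 to 0.16 kg, balanced 24 mm ahead of the origin.
Not all that is in view belongs to the job. Several things look just like the pry_bar: the one meant starts farthest to the robot's left.

How it is judged (in metres and radians):
On the way:
1. the pry bar lifts the front tab of the wax cast's lid (height (world z) of wax_lid above 0.094 m and contact force between pry_bar and wax_lid above 1 N), for 0.02 s.
At the end, for the whole second after the job is handed in: The wax cast's lid is off its catches (tab's front edge 11 to 39 mm higher than when shut), at rest on its showcase (moved under 50 mm, tilted under 20 degrees); the pry bar lies flat (10 degrees) and still on the table or mat, not touching the lid (height (world z) of wax_lid between 0.102 and 0.13 m and angle between wax_lid's own z axis and vertical below 0.35 rad and distance of wax_lid from where it was at the start of the episode below 0.05 m and linear speed of each of wax_lid, pry_bar below 0.02 m/s and contact force between pry_bar and wax_lid below 0.05 N and height (world z) of pry_bar below 0.03 m and angle between pry_bar's own x axis and vertical between 1.4 and 1.74 rad).
It fails at once if the lid of the showcase with the lighter is disturbed (moved more than 6 mm) (distance of lighter_lid from where it was at the start of the episode above 0.006 m).
It fails at once if the gripper touches the wax cast's lid (more than 1 N) (contact force between the fingers and wax_lid above 1 N).
It also fails if it takes over 53 s, if anything falls off the work surface, if the arm or the gripper's body presses on something with over 40 N, if the wrist force passes 120 N, or if a joint passes its speed limit or range.

## Working session

There is one attempt and no reset: what is moved stays moved. The work goes in short steps, Python scripts to look and compute and a tool call to move; the robot and the scene stay as the last step left them, time stands still between calls to the robot, and variables do not carry over. Pictures are saved under pics/ and viewed, and the job is handed in when it is done.

Besides the shell and the picture viewer there is one more tool, called after "Request:" as a command line: name --argument value ..., lists and objects as JSON in quotes. jog_arm: Moves the arm, as the interface text tells. Its arguments: {"type":"object","properties":{"plan":{"type":"string"},"force":{"type":"number"}},"required":["plan"]}

```bash
mkdir -p pics; ls; python3 - <<'E'
from cell import manip
import cv2,numpy as np
s=manip.read_state()
for k,v in s.items(): print(k,np.round(v,4))
for n in("scene","top"):
    im=manip.get_image(n); cv2.imwrite(f"pics/{n}0.png",im[:,:,::-1])
    c=manip.camera_info(n); print(n,c)
    for q in("wax_lid","pry_bar","wax_ledge","lighter_lid"):
        try: print(q,[(np.round(d["location"],1).tolist(),round(d["p"],2)) for d in manip.spot_in(n,q)])
        except Exception as e: print(q,e)
E
```

```text
pics
t 0.0
q [ 1.1604  0.3329 -0.0647  1.4609  0.0216  1.3499 -0.0885]
dq [ 0.0007 -0.0012  0.0002 -0.0005 -0.0004  0.0018 -0.0013]
effort [-1.00000e-04 -6.23252e+01  2.43000e-02 -3.89883e+01 -6.14000e-02
  3.99000e-02  2.00000e-04]
position [ 236.2068 -578.2417  221.7688]
orientation [-7.000e-04  9.813e-01  1.927e-01 -2.000e-04]
force [0.1027 0.84   0.2561]
moment [ 0.0059  0.0141 -0.0032]
grip_width 86.915
scene {'vfov': 43.232941806998575, 'cx': 319.6002226355373, 'cy': 199.5212812481112, 'R': array([[-0.79303741,  0.60915484, -0.00469528],
       [ 0.52496555,  0.67948361, -0.51255555],
       [-0.30903533, -0.40894059, -0.85864123]]), 't': array([ 438.29274123, -151.48724356, 1488.03823068])}
wax_lid [([331.0, 323.7], 0.77)]
pry_bar [([239.4, 134.5], 0.97), ([273.1, 186.1], 0.8), ([302.0, 113.0], 0.7)]
wax_ledge [([316.2, 353.2], 0.97)]
lighter_lid []
top {'vfov': 43.16202399314741, 'cx': 311.52734457995973, 'cy': 195.38038342225775, 'R': array([[-0.00481093, -0.99993099, -0.0107182 ],
       [-0.99401797,  0.00595143, -0.10905435],
       [ 0.10911062,  0.01012943, -0.993978  ]]), 't': array([-105.55170677,  474.7345561 , 1035.37386058])}
wax_lid [([167.9, 100.3], 0.7)]
pry_bar [([476.8, 175.9], 0.88), ([450.7, 276.0], 0.74), ([373.2, 164.8], 0.66)]
wax_ledge []
lighter_lid [([274.8, 82.1], 0.74)]
```

View pics/scene0.png

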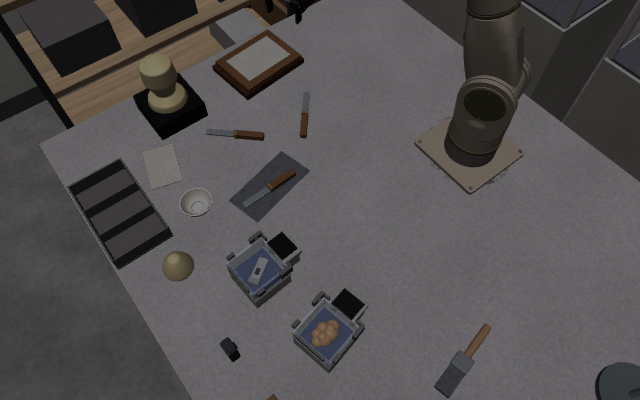

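View pics/top0.png

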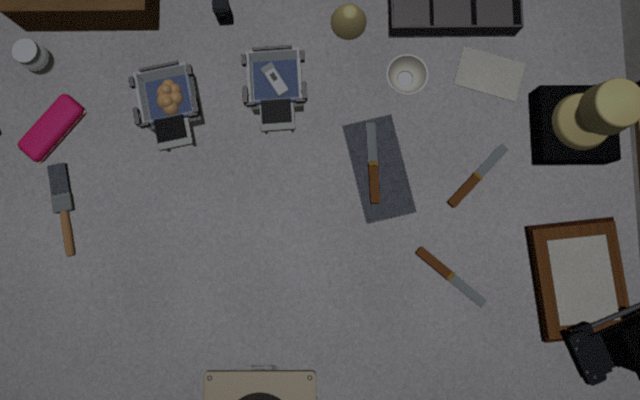

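```bash
cat > h.py <<'E'
import numpy as np,cv2
from cell import manip
def K(n):
    c=manip.camera_info(n); f=200/np.tan(np.radians(c["vfov"]/2)); return c,f
def proj(n,P):
    c,f=K(n); X=np.atleast_2d(P)@c["R"].T+c["t"]; return np.c_[c["cx"]+f*X[:,0]/X[:,2],c["cy"]+f*X[:,1]/X[:,2]]
def back(n,uv,z):
    c,f=K(n); uv=np.atleast_2d(uv); d=np.c_[(uv[:,0]-c["cx"])/f,(uv[:,1]-c["cy"])/f,np.ones(len(uv))]@c["R"]; o=-c["R"].T@c["t"]
    return o+d*((z-o[2])/d[:,2])[:,None]
def crop(im,x0,y0,x1,y1,s,out):
    a=cv2.resize(im[y0:y1,x0:x1,::-1],None,fx=s,fy=s,interpolation=cv2.INTER_CUBIC); a=cv2.convertScaleAbs(a,alpha=1.6,beta=10); cv2.imwrite(out,a)
E
python3 - <<'E'
from h import *
t=cv2.imread("pics/top0.png")[:,:,::-1]
crop(t,115,35,315,165,4,"pics/c_case.png"); crop(t,335,105,425,230,4,"pics/c_bar.png")
E
```

```text
(no output)
```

View pics/c_case.png

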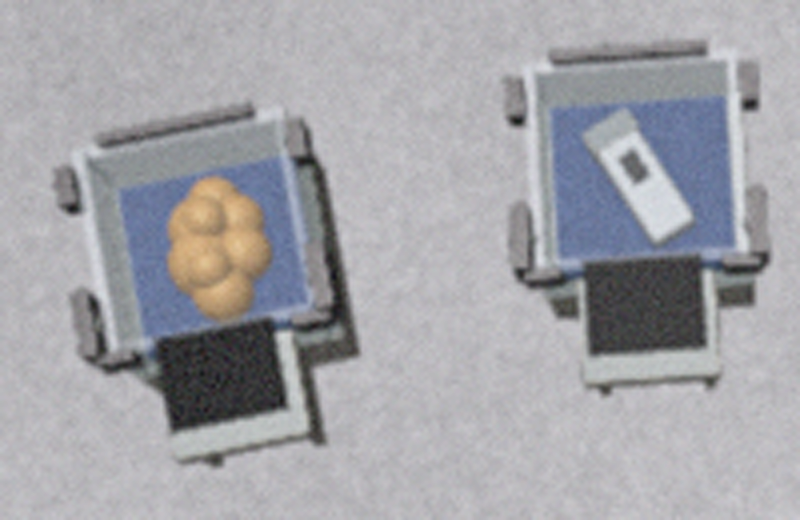

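View pics/c_bar.png

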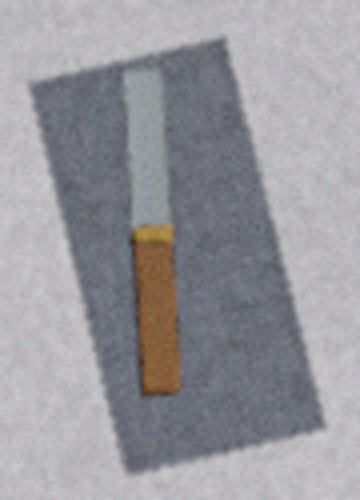

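```bash
python3 - <<'E'
from h import *
t=cv2.imread("pics/scene0.png")[:,:,::-1]
crop(t,280,270,390,380,5,"pics/c_case2.png")
crop(t,225,145,315,225,7,"pics/c_bar2.png")
E
```

```text
(no output)
```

View pics/c_case2.png

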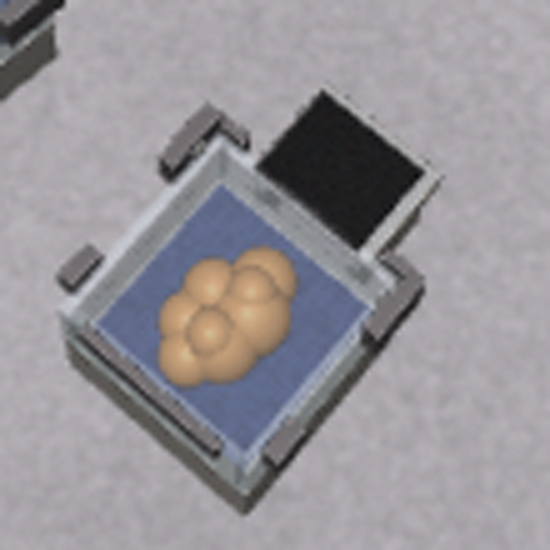

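View pics/c_bar2.png

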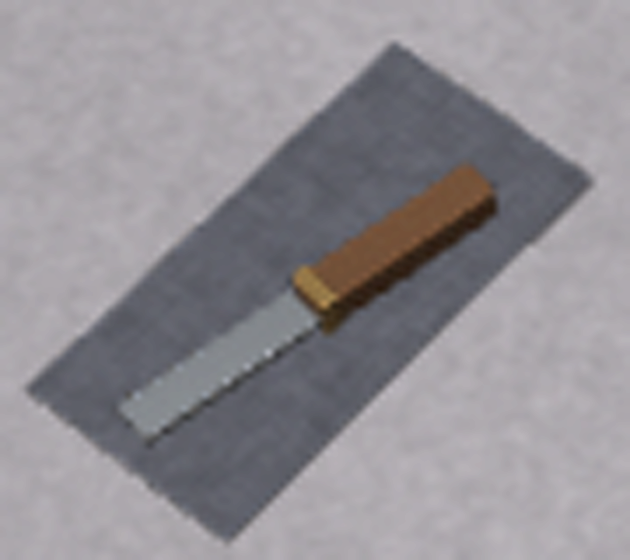

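```bash
cat >> h.py <<'E'
from scipy.optimize import least_squares
def fit(model,obs,x0):
    # model: Nx3 local; obs: list of (cam,idx,uv)
    def W(p):
        c,s=np.cos(p[2]),np.sin(p[2]); return np.c_[p[0]+c*model[:,0]-s*model[:,1],p[1]+s*model[:,0]+c*model[:,1],model[:,2]]
    def r(p): return np.concatenate([(proj(n,W(p)[[i]])[0]-uv) for n,i,uv in obs])
    s=least_squares(r,x0,x_scale=[10,10,.1],loss="soft_l1"); return s.x,r(s.x).reshape(-1,2)
E
cat > m1.py <<'E'
from h import *
A=lambda u,v:np.array([115+(u+.5)/4-.5,35+(v+.5)/4-.5])
B=lambda u,v:np.array([280+(u+.5)/5-.5,270+(v+.5)/5-.5])
tab=np.array([[0,30,94],[0,-30,94],[45,30,94],[45,-30,94],[-10,35,77],[-10,-35,77.]])
o=[("top",0,A(172,430)),("top",1,A(287,408)),("top",2,A(157,343)),("top",3,A(272,322)),("top",4,A(180,458)),("top",5,A(310,433)),
("scene",0,B(425,175)),("scene",1,B(322,90)),("scene",2,B(362,248)),("scene",3,B(258,167)),("scene",4,B(443,175))]
g=back("top",A(230,419),94)[0]
p,r=fit(tab,o,[g[0],g[1],0]);print("wax",p,np.round(r,1).tolist())
for k in("top","scene"): print(fit(tab,[q for q in o if q[0]==k],[g[0],g[1],0])[0])
C=lambda u,v:np.array([335+(u+.5)/4-.5,105+(v+.5)/4-.5])
D=lambda u,v:np.array([225+(u+.5)/7-.5,145+(v+.5)/7-.5])
bar=np.array([[-45,10,23],[-45,-10,23],[130,10,15.5],[130,-10,15.5],[45,10,23],[45,-10,23.]])
o=[("top",0,C(142,393)),("top",1,C(181,391)),("top",2,C(124,71)),("top",3,C(160,69)),("top",4,C(133,226)),("top",5,C(172,226)),
("scene",1,D(472,163)),("scene",0,D(497,195)),("scene",3,D(119,405)),("scene",2,D(150,441)),("scene",5,D(297,268)),("scene",4,D(335,302))]
g=back("top",C(158,315),23)[0]
p,r=fit(bar,o,[g[0],g[1],0]);print("bar",p,np.round(r,1).tolist())
for k in("top","scene"): print(fit(bar,[q for q in o if q[0]==k],[g[0],g[1],0])[0])
E
python3 m1.py
```

```text
wax [5.81277873e+02 1.68812600e+02 1.95309358e-01] [[-0.6, -0.2], [0.3, -0.6], [-0.5, -0.1], [0.2, -0.7], [-1.5, -0.1], [-0.0, -0.7], [-0.1, -0.9], [0.3, -0.3], [-0.0, -0.9], [0.4, -1.6], [0.2, -0.2]]
[5.80464395e+02 1.68254204e+02 1.89438973e-01]
[5.82985686e+02 1.69727666e+02 2.15972800e-01]
bar [ 5.02756437e+02 -2.39209169e+02  3.64868085e-02] [[-0.0, 0.2], [-0.2, 0.3], [-0.3, 0.0], [0.0, 0.1], [-0.1, -0.3], [-0.3, -0.7], [0.1, -1.2], [0.9, -1.3], [0.2, -0.4], [-0.0, -0.7], [-0.5, 0.9], [-1.6, 0.7]]
[ 5.02657234e+02 -2.39501614e+02  3.64138872e-02]
[ 5.03329420e+02 -2.37649699e+02  3.18661369e-02]
```

Request:
jog_arm --plan "-1 0.180 -0.109 0 0.176; -1 0.361 -0.218 0 0.352; -1 0.361 -0.218 0 0.352; -1 0.361 -0.218 0 0.352; -1 0.361 -0.218 0 0.352; -1 0.361 -0.218 0 0.352; -1 0.361 -0.218 0 0.352; -1 0.361 -0.218 0 0.352; -1 0.361 -0.218 0 0.352; -1 0.361 -0.218 0.05 0.352; -1 0.361 -0.218 0.1 0.352; -1 0.361 -0.218 0.13 0.352; -1 0.361 -0.218 0.13 0.352; -1 0.361 -0.218 0.13 0.352" --force 30

```text
t: 1.9
position: [488.5, -240.4, 93.5]
orientation: [0.0, 1.0, 0.018, 0.0]
force: [0.7, -0.4, 1.7]
grip_width: 86.9
```

```bash
python3 - <<'E'
from h import *
s=manip.read_state();print(s["t"],s["position"],s["orientation"],s["q"],s["force"])
q=s["orientation"];print("yaw",2*np.arctan2(q[2],q[1]))
im=manip.get_image("top");crop(im,310,80,460,240,4,"pics/a1.png")
print(proj("top",[s["position"]]))
E
```

```text
1.9 [ 488.51395871 -240.39523793   93.52245678] [2.20845195e-05 9.99840224e-01 1.78742371e-02 1.91900953e-04] [ 0.6431595   0.28653006 -0.30989633  1.81371195  0.09907423  1.05604654
 -1.23876217] [ 0.67681096 -0.3937397   1.71639802]
yaw 0.035750378733079326
[[378.45460399 183.93342366]]
```

View pics/a1.png

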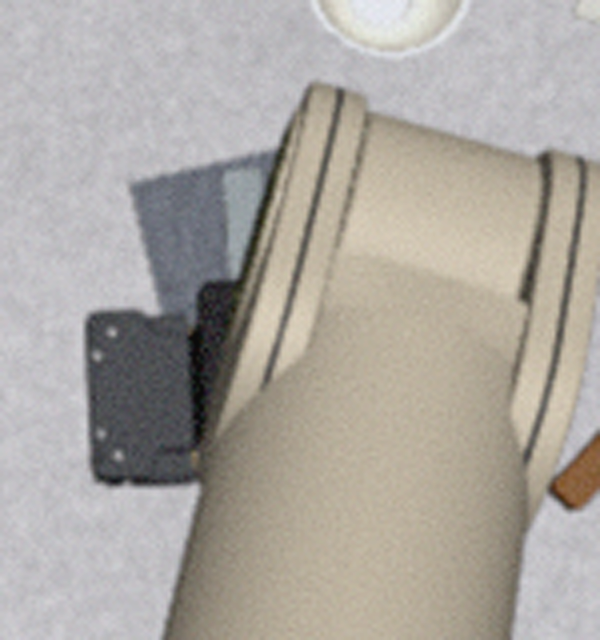

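Request:
jog_arm --plan "-1 0 0 0.03 0; -1 0 0 0.06 0; -1 0 0 0.08 0; -1 0 0 0.087 0; -1 0 0 0.087 0; -1 0 0 0.087 0; 1 0 0 0.087 0; 1 0 0 0.087 0; 1 0 0 0.087 0; 1 0 0 0.087 0; 1 0 0 0.087 0; 1 0 0 0.087 0; 1 0 0 0.087 0; 1 0 0 0.087 0" --force 35

```text
t: 3.35
position: [488.1, -240.3, 5.5]
orientation: [-0.0, 1.0, 0.018, -0.0]
force: [-0.0, -1.6, 0.3]
grip_width: 30.7
```

```bash
python3 - <<'E'
from h import *
s=manip.read_state();print(s["t"],s["position"],s["force"],s["moment"],s["grip_width"])
im=manip.get_image("scene");crop(im,205,85,345,225,5,"pics/a2.png")
E
```

```text
3.35 [ 488.07658887 -240.25669866    5.50255792] [-0.02025082 -1.58907835  0.30370285] [ 0.02864405  0.00692512 -0.00599842] 30.696879168419454
```

View pics/a2.png

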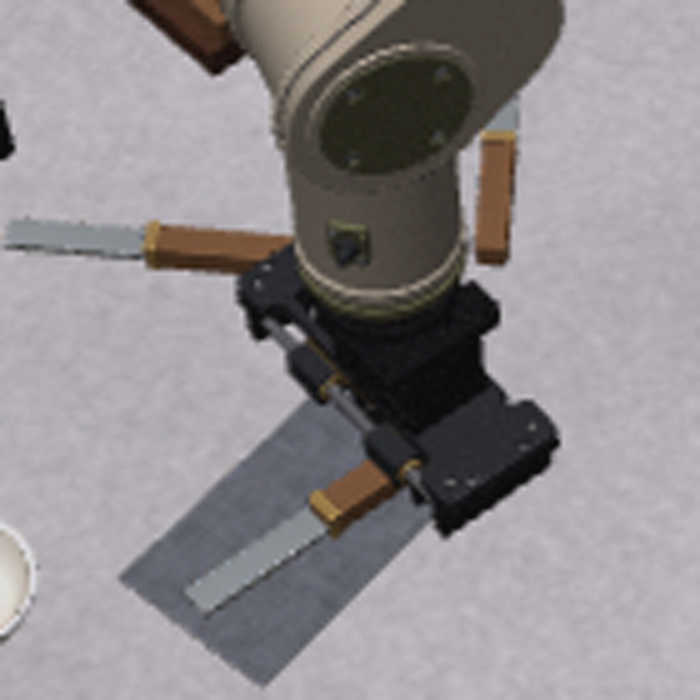

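Fingers are still closing (30.7 mm); the bar lies straight between them. Let them close fully.

Request:
jog_arm --plan "1 0 0 0 0; 1 0 0 0 0; 1 0 0 0 0; 1 0 0 0 0; 1 0 0 0 0; 1 0 0 0 0; 1 0 0 -0.03 0; 1 0 0 -0.07 0; 1 0 0 -0.11 0; 1 0 0 -0.15 0; 1 0 0 -0.15 0; 1 0 0 -0.15 0; 1 0 0 -0.15 0" --force 35

```text
t: 4.7
position: [487.3, -240.0, 154.1]
orientation: [-0.0, 1.0, 0.018, -0.001]
force: [0.7, 0.7, -1.9]
grip_width: 19.8
```

```bash
python3 - <<'E'
from h import *
s=manip.read_state();print(s["t"],s["position"],s["force"],s["moment"],s["grip_width"])
im=manip.get_image("scene");crop(im,205,85,345,225,5,"pics/a3.png")
im=manip.get_image("top");crop(im,320,100,460,220,5,"pics/a3t.png")
E
```

```text
4.7 [ 487.28327802 -239.9548511   154.14023878] [ 0.66413035  0.69029305 -1.93578653] [ 0.00075554  0.09767755 -0.02004169] 19.770591330488468
```

View pics/a3.png

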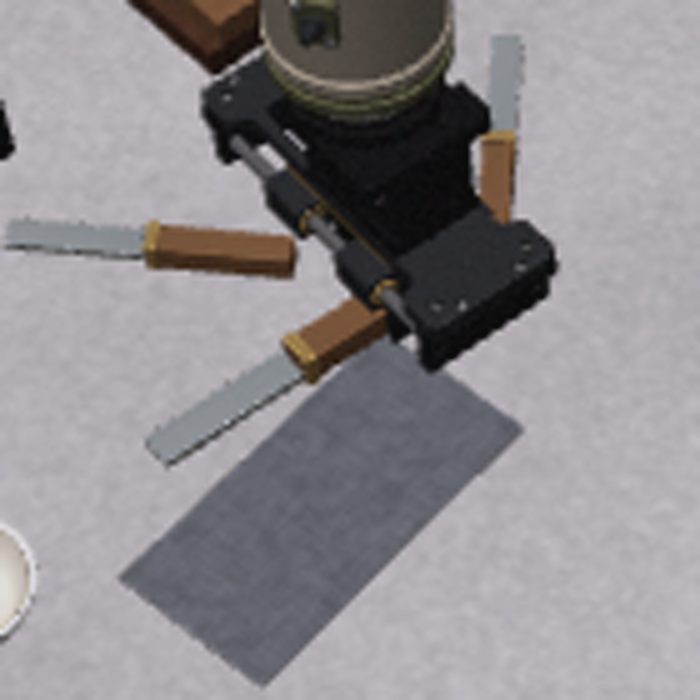

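View pics/a3t.png

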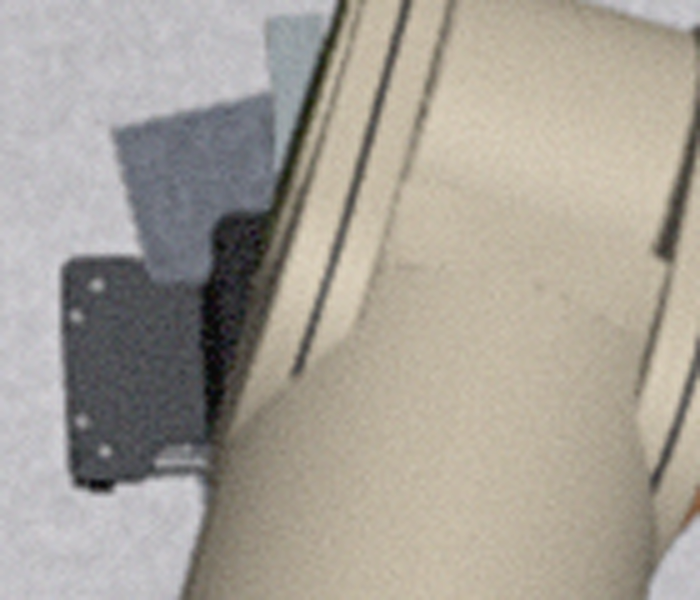

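```bash
cat >> h.py <<'E'
def barpts(tcp,yaw,tilt,g=-15,dz=-2.5):
    # local bar points rel to grip point (bar x=g, z=~8 above TCP)
    L=np.array([[130,10,12.5],[130,-10,12.5],[45,10,20],[45,-10,20.],[45,10,0]])
    x=L[:,0]-g; z=L[:,2]-10; c,s=np.cos(tilt),np.sin(tilt)
    X=c*x-s*z; Z=s*x+c*z+10+dz
    c,s=np.cos(yaw),np.sin(yaw)
    return np.c_[tcp[0]+c*X-s*L[:,1],tcp[1]+s*X+c*L[:,1],tcp[2]+Z]
E
python3 - <<'E'
from h import *
p=[487.28,-239.95,154.14]
for t in(-.08,-.04,0,.04): print(t,np.round((proj("scene",barpts(p,.036,t))-[205,85])*5,0).tolist())
print(np.array([.98,.19]))
a=.193;c,s=np.cos(a),np.sin(a)
F=np.array([581,168.6])
for lx in(-40,-20,41):
  tip=F+lx*np.array([c,s]); g=tip-145*np.array([c,s]); print(lx,tip,"tcp",g)
E
```

```text
-0.08 [[170.0, 470.0], [147.0, 445.0], [304.0, 365.0], [280.0, 340.0], [310.0, 386.0]]
-0.04 [[168.0, 464.0], [145.0, 438.0], [304.0, 362.0], [280.0, 337.0], [309.0, 384.0]]
0 [[166.0, 458.0], [143.0, 432.0], [304.0, 359.0], [280.0, 334.0], [307.0, 382.0]]
0.04 [[165.0, 451.0], [142.0, 425.0], [304.0, 356.0], [280.0, 331.0], [306.0, 379.0]]
[0.98 0.19]
-40 [541.74267039 160.92783786] tcp [399.43485055 133.11625012]
-20 [561.37133519 164.76391893] tcp [419.06351536 136.95233119]
41 [621.23876285 176.46396619] tcp [478.93094301 148.65237845]
```

Request:
jog_arm --plan "1 -0.0745 -0.04 0 0; 1 -0.0745 -0.08 0 0; 1 -0.0745 -0.12 0 0; 1 -0.0745 -0.16 0 -0.03; 1 -0.0745 -0.20 0 -0.06; 1 -0.0745 -0.24 0 -0.09; 1 -0.0745 -0.28 0 -0.12; 1 -0.0745 -0.32 0 -0.15; 1 -0.0745 -0.35 0 -0.157; 1 -0.0745 -0.37 0 -0.157; 1 -0.0745 -0.376 0 -0.157; 1 -0.0745 -0.376 0 -0.157; 1 -0.0745 -0.376 0 -0.157; 1 -0.0745 -0.376 0.03 -0.157; 1 -0.0745 -0.376 0.06 -0.157; 1 -0.0745 -0.376 0.073 -0.157; 1 -0.0745 -0.376 0.076 -0.157; 1 -0.0745 -0.376 0.076 -0.157; 1 -0.0745 -0.376 0.076 -0.157; 1 -0.0745 -0.376 0.076 -0.157"

```text
t: 6.8
position: [401.0, 132.9, 80.5]
orientation: [0.0, 0.995, 0.096, 0.001]
force: [-0.6, -0.0, -2.0]
grip_width: 19.8
```

```bash
python3 - <<'E'
from h import *
s=manip.read_state();print(s["t"],s["position"],s["force"],s["moment"],s["grip_width"])
q=s["orientation"];print("yaw",2*np.arctan2(q[2],q[1]))
im=manip.get_image("scene");crop(im,280,250,420,370,5,"pics/b.png")
im=manip.get_image("top");crop(im,110,50,230,170,5,"pics/bt.png")
for t in(-.04,0,.04):
  b=barpts(s["position"],2*np.arctan2(q[2],q[1]),t)
  print(t,np.round((proj("scene",b)-[280,250])*5).tolist(),np.round((proj("top",b)-[110,50])*5).tolist())
E
```

```text
6.8 [401.00313108 132.89266669  80.5495621 ] [-0.57787837 -0.00537038 -1.96075221] [ 0.03436111  0.06432922 -0.04918222] 19.77542168737464
yaw 0.19259339701238182
-0.04 [[439.0, 187.0], [405.0, 160.0], [552.0, 52.0], [518.0, 27.0], [548.0, 68.0]] [[309.0, 548.0], [358.0, 538.0], [337.0, 751.0], [387.0, 741.0], [351.0, 758.0]]
0 [[440.0, 182.0], [406.0, 156.0], [553.0, 49.0], [519.0, 24.0], [548.0, 66.0]] [[305.0, 545.0], [355.0, 535.0], [336.0, 752.0], [386.0, 742.0], [349.0, 757.0]]
0.04 [[441.0, 178.0], [407.0, 151.0], [554.0, 47.0], [520.0, 21.0], [548.0, 65.0]] [[301.0, 543.0], [351.0, 533.0], [334.0, 752.0], [385.0, 742.0], [348.0, 755.0]]
```

View pics/b.png

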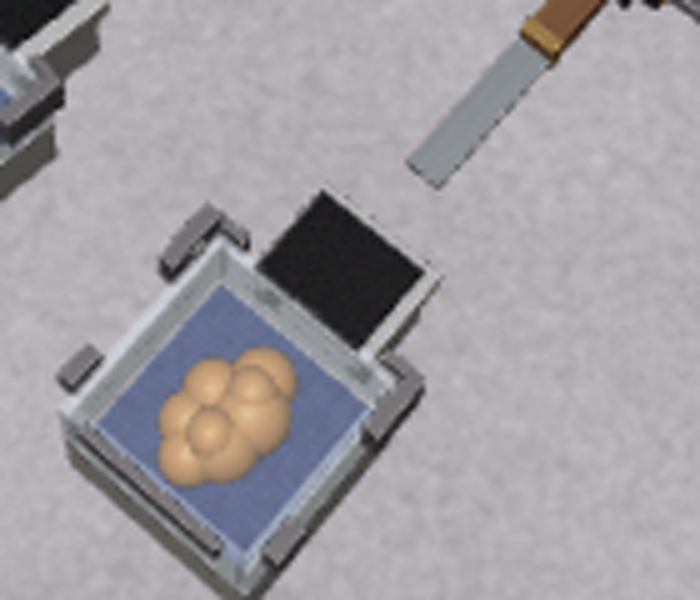

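View pics/bt.png

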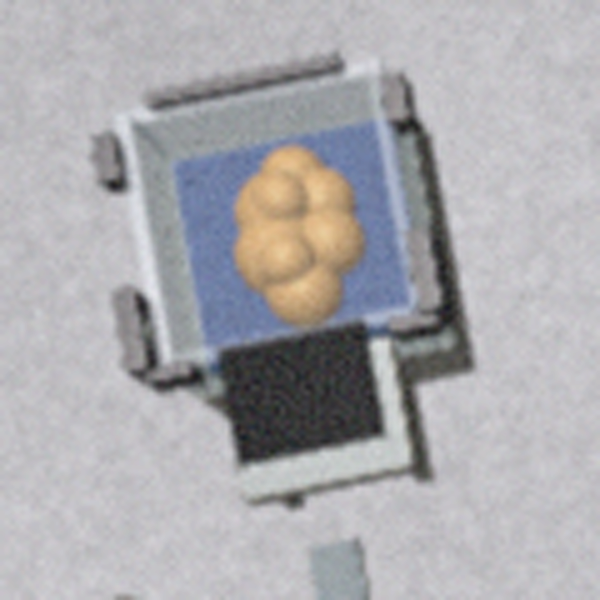

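Request:
jog_arm --plan "1 0 0 0 0; 1 0 0 0 0; 1 0.01 0 0 0; 1 0.02 0 0 0; 1 0.03 0 0 0; 1 0.04 0 0 0; 1 0.05 0 0 0; 1 0.055 0 0 0; 1 0.055 0 0 0; 1 0.055 0 0 0"

```text
t: 7.9
position: [453.9, 143.4, 79.3]
orientation: [0.0, 0.995, 0.096, -0.0]
force: [-0.1, -0.2, -0.5]
grip_width: 19.4
```

```bash
python3 - <<'E'
from h import *
s=manip.read_state();print(s["t"],s["position"],s["force"],s["moment"],s["grip_width"])
im=manip.get_image("scene");crop(im,280,250,420,370,5,"pics/c.png")
im=manip.get_image("top");crop(im,110,50,230,170,5,"pics/ct.png")
print(manip.spot_in("top","lighter_lid"))
for t in(-.04,0,.04):
  b=barpts(s["position"],.193,t)
  print(t,np.round((proj("scene",b)-[280,250])*5).tolist(),np.round((proj("top",b)-[110,50])*5).tolist())
E
```

```text
7.9 [453.89534101 143.39223536  79.34844311] [-0.08845822 -0.19101648 -0.4742608 ] [ 0.01031632  0.08346898 -0.00502268] 19.415347060728685
[{'location': [276.6, 78.5], 'p': 0.91}]
-0.04 [[365.0, 272.0], [332.0, 244.0], [482.0, 133.0], [448.0, 107.0], [479.0, 148.0]] [[287.0, 419.0], [336.0, 410.0], [315.0, 619.0], [364.0, 609.0], [329.0, 628.0]]
0 [[366.0, 268.0], [333.0, 240.0], [483.0, 130.0], [449.0, 104.0], [479.0, 147.0]] [[283.0, 416.0], [332.0, 406.0], [313.0, 619.0], [363.0, 609.0], [327.0, 626.0]]
0.04 [[367.0, 263.0], [333.0, 235.0], [484.0, 128.0], [450.0, 102.0], [479.0, 145.0]] [[279.0, 413.0], [328.0, 403.0], [312.0, 619.0], [362.0, 609.0], [325.0, 624.0]]
```

View pics/c.png

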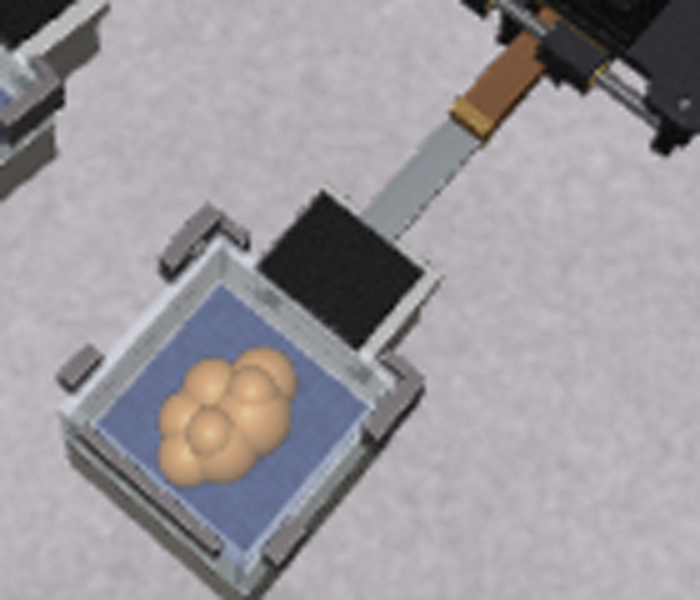

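View pics/ct.png

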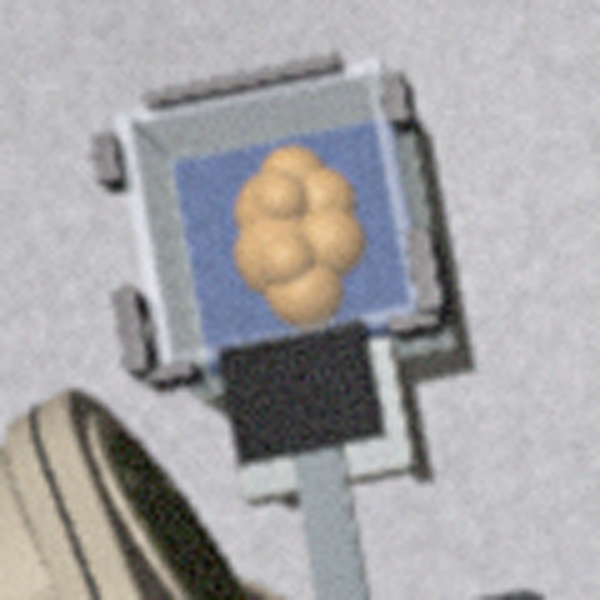

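Request:
jog_arm --plan "1 0.005 0 0 0; 1 0.01 0 0 0; 1 0.014 0 0 0; 1 0.018 0 0 0; 1 0.021 0 0 0; 1 0.024 0 0 0; 1 0.024 0 0 0; 1 0.024 0 0 0"

```text
t: 8.85
position: [477.7, 148.0, 79.5]
orientation: [0.0, 0.995, 0.096, -0.0]
force: [0.4, -0.3, -1.7]
grip_width: 19.7
```

```bash
python3 - <<'E'
from h import *
s=manip.read_state();print(s["t"],s["position"],s["force"],s["moment"],s["q"])
im=manip.get_image("scene");crop(im,280,230,440,370,5,"pics/d.png")
for t in(-.04,0,.04):
  b=barpts(s["position"],.193,t)
  print(t,np.round((proj("scene",b)-[280,230])*5).tolist())
E
```

```text
8.85 [477.67294796 147.97508918  79.46385898] [ 0.36418175 -0.2871379  -1.6744669 ] [0.01315828 0.08004971 0.01864141] [ 0.24908856  0.2722852  -0.71222695  1.91899685  0.20715209  1.02413621
 -1.93139352]
-0.04 [[332.0, 410.0], [298.0, 382.0], [449.0, 269.0], [416.0, 243.0], [447.0, 284.0]]
0 [[332.0, 406.0], [298.0, 378.0], [450.0, 267.0], [417.0, 240.0], [447.0, 283.0]]
0.04 [[333.0, 402.0], [299.0, 373.0], [451.0, 264.0], [418.0, 238.0], [447.0, 281.0]]
```

View pics/d.png

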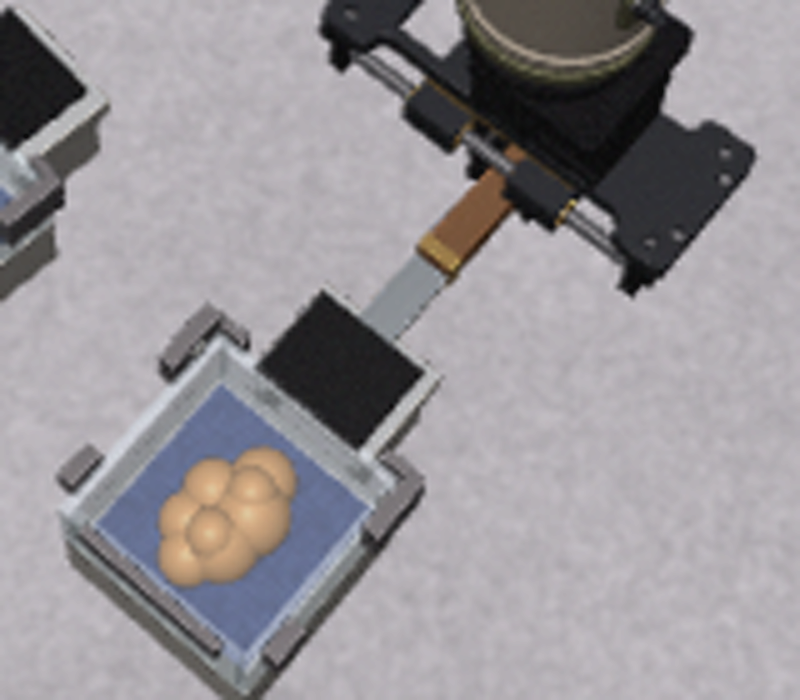

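Request:
jog_arm --plan "1 0 0 0.003 0; 1 0 0 0.006 0; 1 0 0 0.009 0; 1 0.001 0 0.012 0; 1 0.001 0 0.015 0; 1 0.002 0 0.018 0; 1 0.002 0 0.021 0; 1 0.003 0 0.024 0; 1 0.003 0 0.024 0; 1 0.003 0 0.024 0"

```text
t: 9.9
position: [480.5, 148.5, 55.4]
orientation: [0.0, 0.995, 0.096, -0.0]
force: [-1.6, -0.3, 1.1]
grip_width: 19.8
```

```bash
python3 - <<'E'
from h import *
s=manip.read_state();print(s["t"],s["position"],s["force"],s["moment"],s["orientation"])
im=manip.get_image("scene");crop(im,280,230,440,370,5,"pics/e.png")
E
```

```text
9.9 [480.54249102 148.51822738  55.35460782] [-1.56079233 -0.34117245  1.09114867] [-0.0848735   0.29632676 -0.00972415] [ 1.46362114e-05  9.95351686e-01  9.63066825e-02 -2.08878416e-04]
```

View pics/e.png

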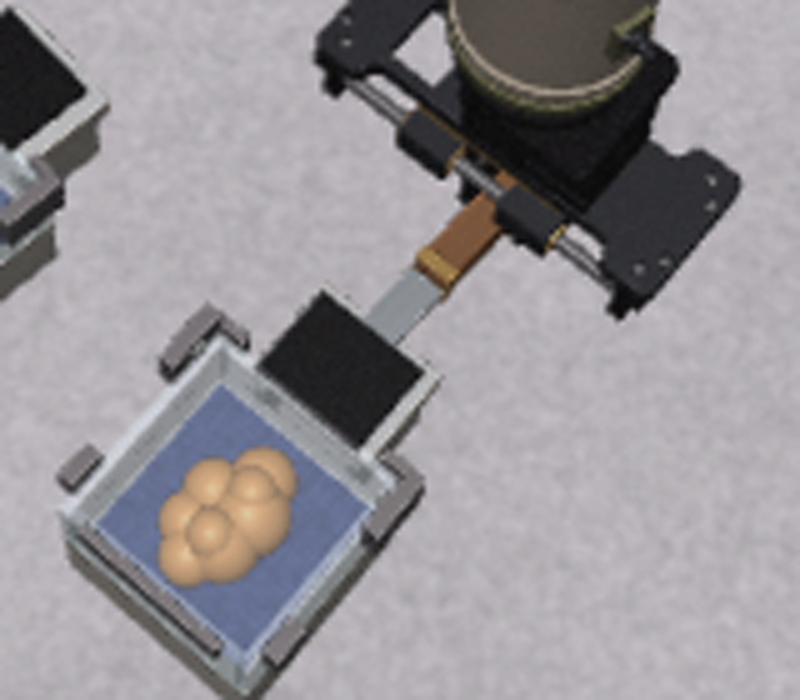

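Request:
jog_arm --plan "1 0.001 0 0.003 0; 1 0.002 0 0.006 0; 1 0.003 0 0.009 0; 1 0.003 0 0.012 0; 1 0.003 0 0.012 0; 1 0.003 0 0.012 0" --force 45

```text
t: 10.55
position: [483.6, 149.1, 43.5]
orientation: [0.0, 0.995, 0.096, -0.0]
force: [-3.1, -1.4, 2.2]
grip_width: 19.2
```

```bash
python3 - <<'E'
from h import *
s=manip.read_state();print(s["t"],s["position"],s["force"],s["moment"],s["orientation"])
im=manip.get_image("scene");crop(im,280,230,440,370,5,"pics/f.png")
E
```

```text
10.55 [483.60146681 149.12187737  43.51329202] [-3.09857981 -1.41981467  2.20791455] [-0.08182721  0.37245348  0.012342  ] [ 2.14863591e-05  9.95355096e-01  9.62716456e-02 -4.83961001e-05]
```

View pics/f.png

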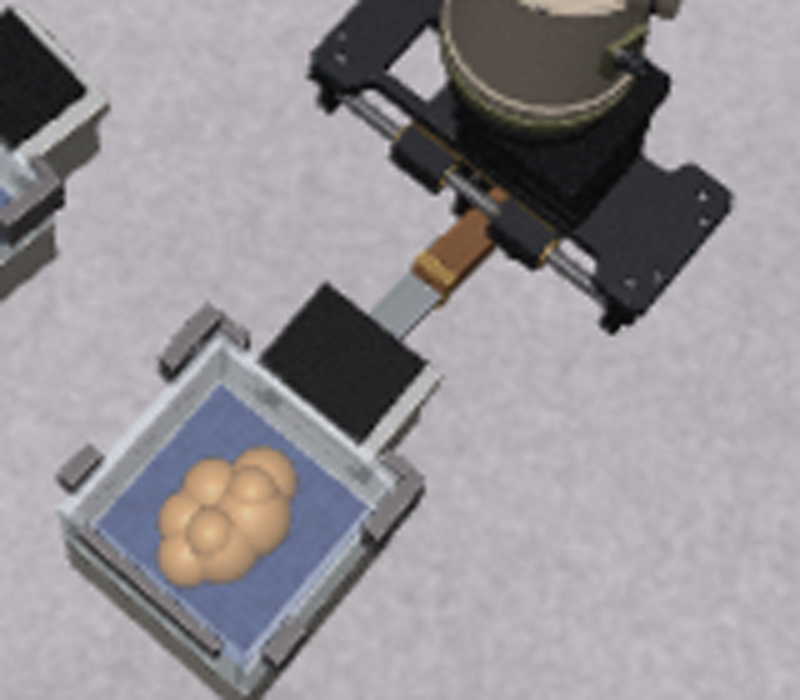

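Request:
jog_arm --plan "1 0.001 0 0.003 0; 1 0.001 0 0.006 0; 1 0.002 0 0.009 0; 1 0.002 0 0.009 0; 1 0.002 0 0.009 0" --force 45

```text
t: 11.1
position: [486.1, 149.6, 34.7]
orientation: [-0.0, 0.995, 0.096, 0.0]
force: [0.5, 0.2, 2.6]
grip_width: 19.3
```

```bash
python3 - <<'E'
from h import *
s=manip.read_state();print(s["t"],s["position"],s["force"],s["moment"],s["orientation"])
im=manip.get_image("scene");crop(im,280,230,440,370,5,"pics/g.png")
E
```

```text
11.1 [486.06896126 149.63124221  34.66612535] [0.49348547 0.194111   2.59997133] [ 0.06072345 -0.34633682 -0.0375406 ] [-1.24121025e-04  9.95357394e-01  9.62468720e-02  4.28188517e-04]
```

View pics/g.png

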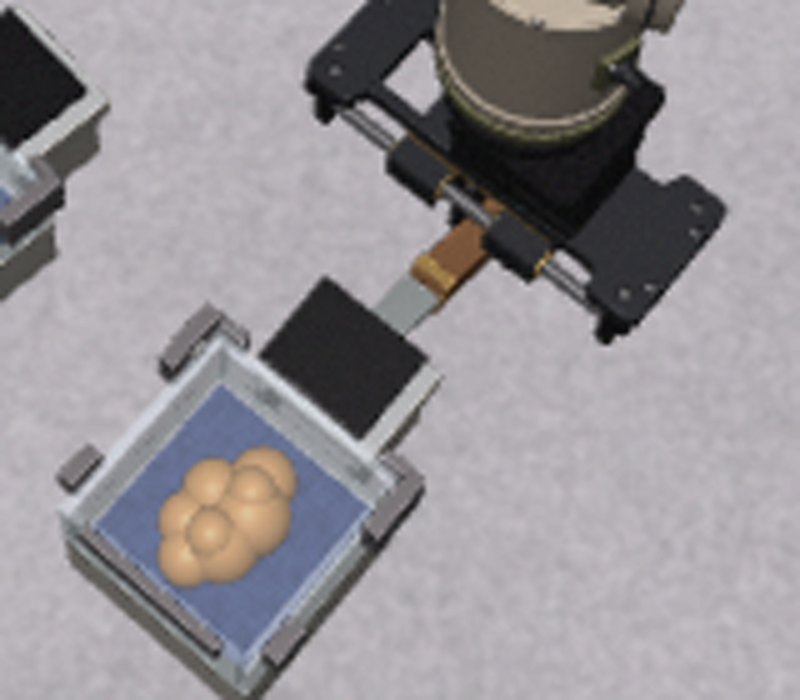

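```bash
python3 - <<'E'
from h import *
a=.193;c,s=np.cos(a),np.sin(a)
for h in(0,9,14,18,22):
  th=np.arcsin(h/149)
  P=[]
  for x,y in((0,30),(0,-30),(45,30),(45,-30)):
    X=149-(149-x)*np.cos(th)-3*np.sin(th)*-1*0; Z=94+(149-x)*np.sin(th)
    P.append([581.3+c*X-s*y,168.8+s*X+c*y,Z])
  print(h,np.round((proj("scene",P)-[280,230])*5).tolist())
E
```

```text
0 [[423.0, 369.0], [321.0, 286.0], [360.0, 442.0], [258.0, 357.0]]
9 [[424.0, 363.0], [322.0, 280.0], [360.0, 437.0], [258.0, 352.0]]
14 [[424.0, 359.0], [322.0, 276.0], [360.0, 435.0], [258.0, 350.0]]
18 [[424.0, 357.0], [321.0, 274.0], [360.0, 434.0], [257.0, 348.0]]
22 [[424.0, 355.0], [321.0, 271.0], [360.0, 433.0], [257.0, 347.0]]
```

Request:
jog_arm --plan "1 0.001 0 0.003 0; 1 0.001 0 0.006 0; 1 0.001 0 0.006 0; 1 0.001 0 0.006 0"

```text
t: 11.55
position: [486.8, 149.7, 28.6]
orientation: [-0.0, 0.995, 0.096, 0.0]
force: [0.6, 0.1, 4.2]
grip_width: 19.8
```

```bash
python3 - <<'E'
from h import *
s=manip.read_state();print(s["t"],s["position"],s["force"],s["moment"],s["orientation"])
im=manip.get_image("scene");crop(im,280,230,440,370,5,"pics/i.png")
im=manip.get_image("top");crop(im,110,40,240,170,5,"pics/it.png")
E
```

```text
11.55 [486.76785119 149.72715927  28.55440792] [0.62538974 0.06843009 4.15281861] [ 0.06147857 -0.46168834 -0.03771795] [-2.13181307e-05  9.95357690e-01  9.62447350e-02  1.41905433e-04]
```

View pics/i.png

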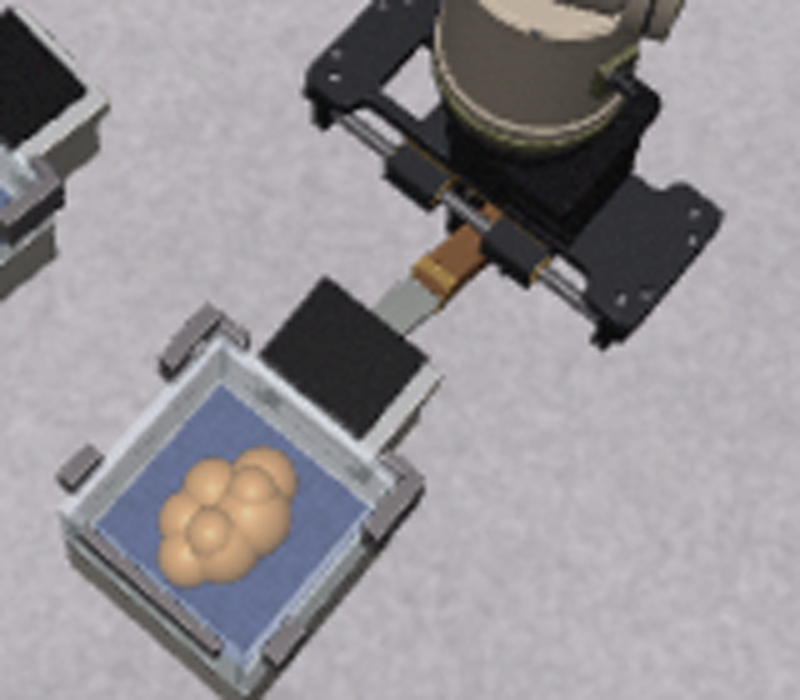

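View pics/it.png

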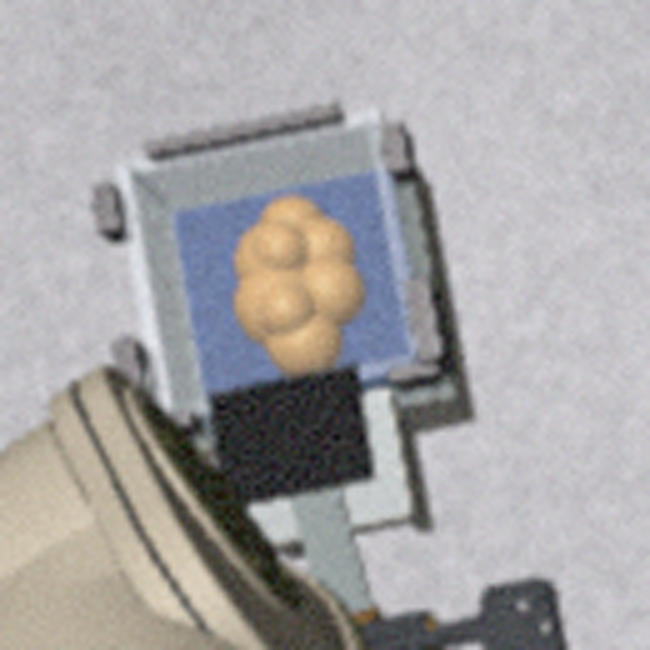

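Request:
jog_arm --plan "1 -0.008 0 0 0; 1 -0.018 0 0 0; 1 -0.028 0 0 0; 1 -0.038 0 0 0; 1 -0.048 0 0 0; 1 -0.058 0 0 0; 1 -0.068 0 0 0; 1 -0.075 0 0 0; 1 -0.075 0 0 0; 1 -0.075 0 0 0"

```text
t: 12.65
position: [413.3, 135.3, 28.7]
orientation: [0.0, 0.995, 0.096, 0.0]
force: [0.7, -0.2, -0.1]
grip_width: 19.6
```

```bash
python3 - <<'E'
from h import *
s=manip.read_state();print(s["t"],s["position"],s["force"],s["moment"],s["q"])
im=manip.get_image("scene");crop(im,280,230,440,370,5,"pics/j.png")
im=manip.get_image("top");crop(im,110,40,240,170,5,"pics/jt.png")
E
```

```text
12.65 [413.27465584 135.28207467  28.71717981] [ 0.69103667 -0.22722334 -0.1332112 ] [-0.00885154  0.08586052  0.01124963] [ 0.27170404  0.21138204 -0.73281731  2.11361291  0.18395438  0.87758712
 -1.94628331]
```

View pics/j.png

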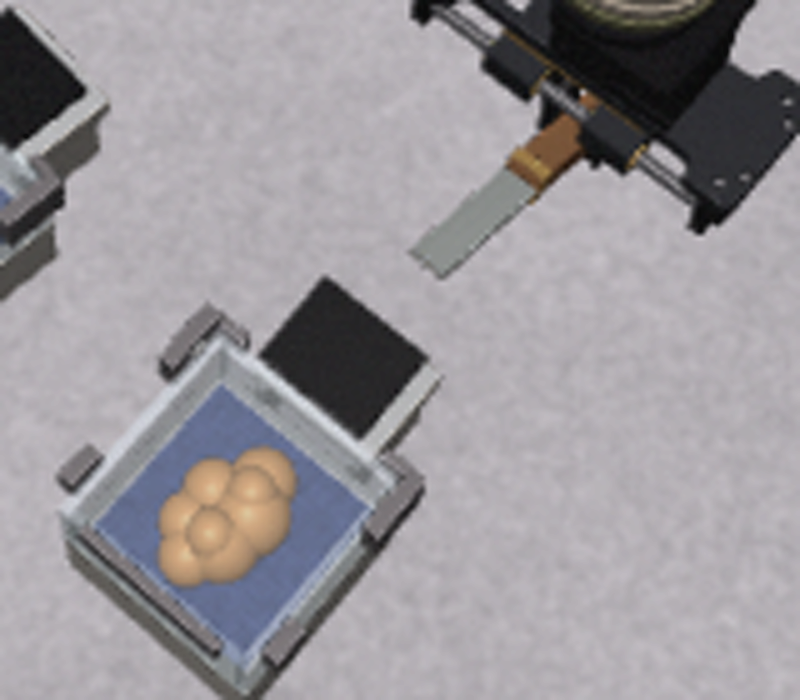

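View pics/jt.png

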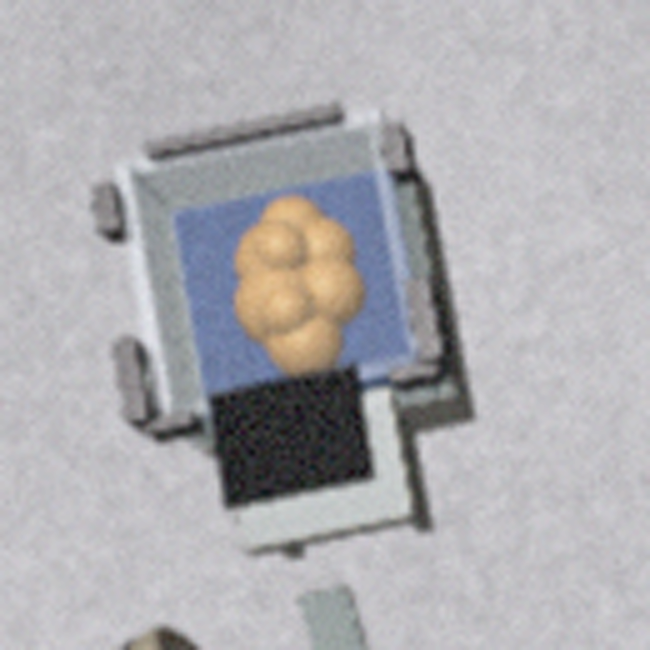

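Request:
jog_arm --plan "1 0 0.02 0 0; 1 0 0.05 0 0; 1 0 0.08 0 0; 1 0 0.08 0 0; 1 0 0.08 0.006 0; 1 0 0.08 0.01 0; 1 0 0.08 0.013 0; 1 0 0.08 0.016 0; 1 0 0.08 0.019 0; 1 0 0.08 0.022 0; 1 0 0.08 0.024 0; 1 0 0.08 0.024 0; 1 0 0.08 0.024 0" --force 12

```text
t: 14.05
position: [427.7, 56.6, 4.2]
orientation: [0.0, 0.995, 0.096, -0.001]
force: [1.2, 1.1, 0.4]
grip_width: 20.0
```

```bash
python3 - <<'E'
from h import *
s=manip.read_state();print(s["t"],s["position"],s["force"],s["moment"])
im=manip.get_image("scene");crop(im,280,180,440,320,5,"pics/k.png")
for t in(0,.1,.2):
  b=barpts(s["position"],.193,t)
  print(t,np.round((proj("scene",b)-[280,180])*5).tolist())
E
```

```text
14.05 [427.7122154   56.58354253   4.24840464] [1.19630844 1.09344093 0.38713013] [ 0.10020112 -0.08803935  0.04843149]
0 [[288.0, 505.0], [258.0, 480.0], [396.0, 381.0], [366.0, 358.0], [394.0, 397.0]]
0.1 [[290.0, 492.0], [260.0, 467.0], [399.0, 375.0], [368.0, 351.0], [394.0, 393.0]]
0.2 [[294.0, 478.0], [263.0, 453.0], [402.0, 367.0], [371.0, 344.0], [395.0, 389.0]]
```

View pics/k.png

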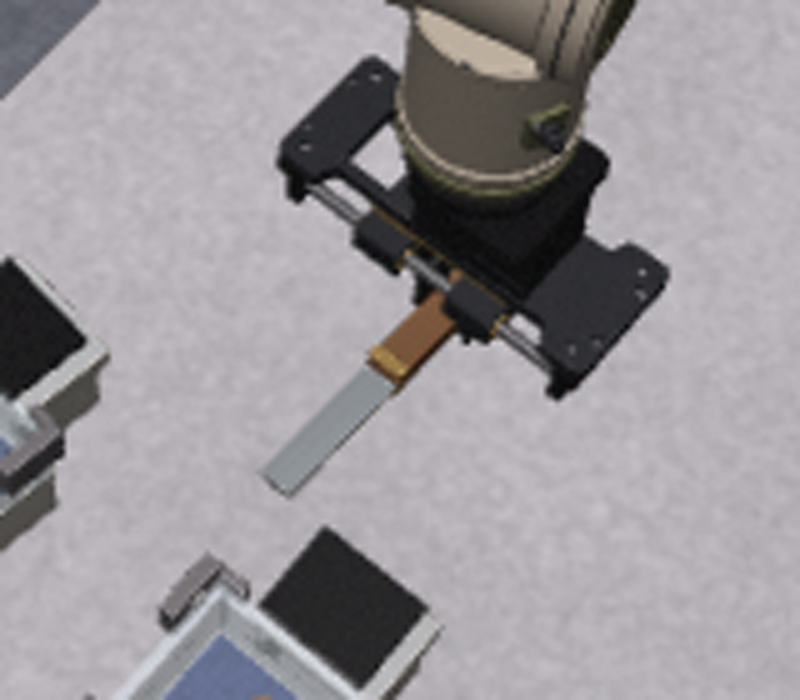

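Nearly flat (tilt ≈ 0.1 rad). Open gently and raise.

Request:
jog_arm --plan "0.3 0 0 0 0; 0.3 0 0 0 0; 0.3 0 0 0 0; 0.3 0 0 0 0; 0 0 0 0 0; 0 0 0 0 0; 0 0 0 0 0; 0 0 0 0 0; 0 0 0 -0.02 0; 0 0 0 -0.05 0; 0 -0.02 0 -0.1 0; 0 -0.04 0 -0.15 0; 0 -0.04 0 -0.15 0; 0 -0.04 0 -0.15 0; 0 -0.04 0 -0.15 0"

```text
t: 15.6
position: [388.8, 48.9, 153.7]
orientation: [0.0, 0.995, 0.096, -0.0]
force: [-0.7, -0.3, -0.6]
grip_width: 43.2
```

```bash
python3 - <<'E'
from h import *
s=manip.read_state();print(s["t"],s["position"],s["force"],s["grip_width"])
im=manip.get_image("scene");crop(im,220,180,440,370,3.5,"pics/l.png")
im=manip.get_image("top");crop(im,110,30,320,240,3,"pics/lt.png")
for q in("pry_bar","wax_lid","lighter_lid"):print(q,[(np.round(d["location"],1).tolist(),round(d["p"],2)) for d in manip.spot_in("top",q)])
E
```

```text
15.6 [388.82154801  48.93784498 153.68392423] [-0.74279812 -0.30031493 -0.6493772 ] 43.216586782128324
pry_bar [([473.9, 178.3], 0.96), ([224.5, 179.4], 0.77), ([449.3, 277.3], 0.55)]
wax_lid [([165.9, 99.5], 0.56)]
lighter_lid [([274.9, 80.9], 0.7)]
```

View pics/l.png

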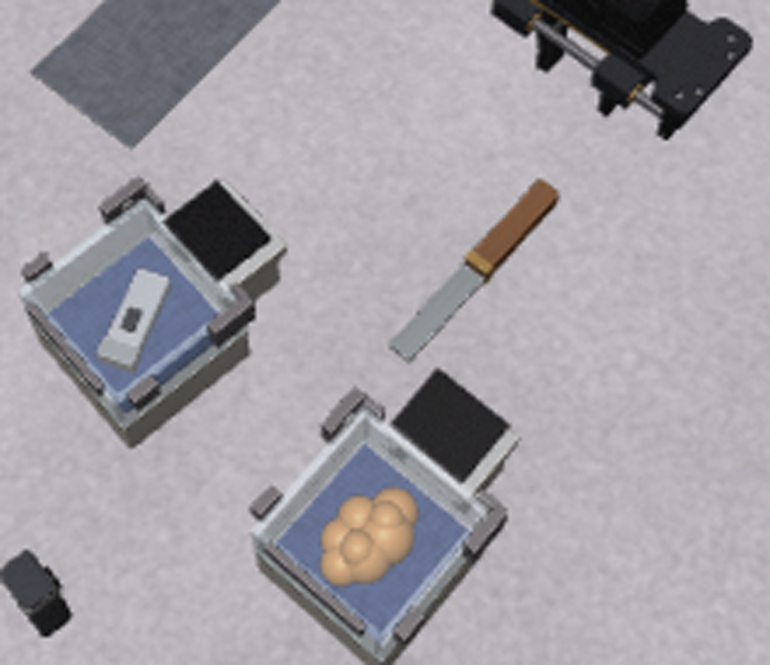

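View pics/lt.png

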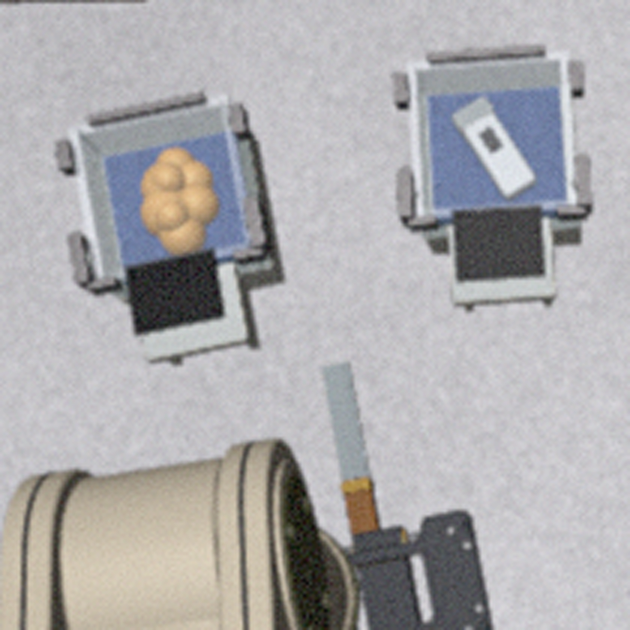

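```bash
python3 - <<'E'
from h import *
def tri(a,b):
    M=[]
    for n,(u,v) in(("top",a),("scene",b)):
        c,f=K(n);P=np.c_[c["R"],c["t"]]
        M+=[(u-c["cx"])*P[2]-f*P[0],(v-c["cy"])*P[2]-f*P[1]]
    M=np.array(M);return np.linalg.lstsq(M[:,:3],-M[:,3],rcond=None)[0]
A=np.array
print("before L/R",tri(A([172,430])/4+[115,35],A([425,175])/5+[280,270]),tri(A([287,408])/4+[115,35],A([322,90])/5+[280,270]))
print("after",tri(A([227,507])/5+[110,40],A([428,360])/5+[280,230]),tri(A([371,477])/5+[110,40],A([327,277])/5+[280,230]))
E
```

```text
before L/R [575.25300318 199.09360805  87.09007584] [586.45761355 140.02261437  89.61179872]
after [574.08774777 198.57137161 104.10648937] [585.53166708 140.93023988 106.56611483]
```

Both front corners rose by about 17 mm, so the lid is free and has barely shifted sideways. Handing in.

```bash
python3 - <<'E'
from cell import manip
print(manip.hand_in())
E
```

```text
the job is handed in; nothing more can be done
None
```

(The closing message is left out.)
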